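Hold a splitter box against the spring stop for fastening

ROBOT

A 6-joint arm with a two-finger parallel gripper is mounted at the origin on the work surface. World frame = base frame: x ahead of the robot, y to its left, z up, the work surface at z = 0. Lengths are in mm, angles in rad, forces in N, time in s.
With the tool pointing down it reaches from about 300 to 825 mm from the base axis. Payload 5.4 kg.
Tool frame: the origin (TCP) lies on the centre line of the jaws, within the pads' length; the fingertips stand 11 mm ahead of it and the grasp point (between the pads) lies 8 mm behind it; z points along the fingers, y is the line along which they close (so a half turn about z gives the same grasp; the last joint's range is limited). The gripper opens to 92 mm and grips with 3 to 60 N. Pads are 20 mm wide; open, the fingers measure 128 mm over their backs; the gripper's body (75 mm by 189 mm) begins 69 mm behind the grasp point.
Start: joints at [1.078, 0.158, 1.597, -0, 1.386, -0.21], TCP at [160.462, 552.14, 225.601] pointing down, gripper open.
Joint ranges: [-2.91, 2.91], [-0.94, 2.29], [0.18, 2.7], [-1.29, 4.43], [0.17, 2.64], [-3, 3]. Speed limits (rad/s): [2.57, 2.57, 3.14, 3.14, 3.14, 3.14].

INTERFACE

Orientations are given as a unit quaternion [w, x, y, z].
In Python, from station import robot, cams gives the robot as it stands.
- The arm moves only by the tool apply_moves, never from a script. Its argument "targets" is a list of rows, each a list of 2 entries, a list of its own where there are three numbers: the shift along the tool's x, y, z normalised to -1 to 1, where 1 is 10 cm, then the turn, a rotation vector about the tool's x, y, z normalised to -1 to 1, where 1 is pi/2 rad. In form: [[[x, y, z], [rx, ry, rz]], ...]. A call has 1 to 10 rows; each row shifts and turns the commanded pose from where the row before left it, along the tool's axes as they then stand; what a row does not reach is not made up. A row lasts 1/10 s, in which the tool goes at most 50 mm and 8.59 degrees, less where a joint would pass 70% of its speed; a pose out of reach is approached as far as the arm can. A call with a number of a shift or a turn outside -1 to 1 is refused whole. A call with a gripper value outside its range is refused whole. "claw" is the opening, from 0 (shut) to 1 (fully open), set as the call begins (left out, the last holds). The fingers move at their own pace and stop on an object; "grip_force" is the grip in N (left out, the last holds). Time passes only in rows, so rows that do not move let the fingers close. It gives the time, the measured TCP pose, the force, the opening and the grip force at its end, in the units of the state.
- robot.sense(): the state, without advancing time (a new reading comes with each control period).
- cams.capture(name): name is "side" or "top"; returns the picture (400x640x3 uint8, red, green, blue); there is no depth.
- cams.get_calibration(name): a dict with "fx", "fy", "cx", "cy" (pixels), "k1" (the pictures are not rectified: a ray, as slopes to the right and down, at radius r is drawn at 1 + k1 r^2 times it, then the intrinsics apply), "R" (3x3) and "t" (3): a world point X has camera coordinates R X + t. Camera axes: x right, y down, z forward; pixel columns grow to the right and rows downward; lengths in mm; the calibration is good to about 2 mm. A picture is of the moment at which its call begins. get_calibration takes no time and is no camera call.
- robot.close_job(): hands the job in; it is judged then, once.
The state is a dict: "time": time; "q": joint angles; "joint_velocities": joint speeds; "joint_efforts": joint torques, N m; "position": TCP position; "orientation": TCP orientation; "force": force on the tool from outside, world axes, zero at the start; "moment": the same for the moment, N m; "gripper_width": finger opening in mm; "finger_force": force on a finger pad.
Only numpy, scipy, OpenCV 4.12 (cv2) and the standard library are available. Lean on these libraries where they do the work, as an engineer would, in place of code of your own. Each camera call takes 0.05 s, during which the arm holds its last target. There are 200 camera calls.

TASK

Pick up the small die-cast splitter box and set it upright and centred on the narrow raised rail of the mounting fixture, its back towards the black spring-loaded stop pad but still clear of it. Then, with the box down on the rail, slide it squarely back against the pad and push with a steady 10 N or so, which drives the pad about half-way in (never to the end of its travel). Finish while still gripping the box and pressing like that, so that a colleague can screw it to the rail; leave the other things on the bench alone.

Things in the scene. Friction and masses are not known exactly. Their poses are not given: they have to be found in the camera images.
- splitter: Die-cast aluminium box, 0.2 to 0.45 kg, loose on the bench: 56 mm wide (x), 44 deep (y), 70 high; origin at the centre of its underside, z up. Front (-y) has three coax ports sticking out 14 mm; the back (+y) is flat, as are the two sides (x = +-28 mm) to grip from above. Its back faces roughly to the robot's left, as the stop does; yaw within 70 degrees of the fixture's.
- fixture: Bolted down: steel base 130 (x) by 180 (y) by 10 mm, origin at the centre of its underside, z up. Aluminium rail 24 mm wide along y over x = 0, from y = -80 to +45, flat top at z = 60. At +y a grey upright 100 mm wide (front y = 69, top z = 118) carries the stop pad. The box is pressed in fixture +y, its x and y axes along the fixture's.
- stop_pad: Black pad on two guide pins, 60 mm wide (x), 50 high, 12 thick; axes as the fixture's. Origin at the centre of its front (-y) face; at rest at (0, 25, 90) mm in the fixture frame. Slides only in fixture +y, up to 25 mm, against a spring of 0.8 N per mm, no preload (10 N at 12.5 mm, 20 N at the end of travel).
- rail_top (a point): Point on the centre line of the rail's top, at (0, -35, 60) mm in the fixture frame. With the centre of the box's underside here, the box stands with its back 38 mm short of the pad.
- jar: Bystander: jar 60 mm across, 85 mm high, origin at the centre of its underside. Leave alone.
- wrench: Bystander: steel wrench 150 mm long lying flat, roughly along world y, on the far side of the bench. Leave alone.
- adapter: Bystander: brass coax adapter standing on end, 28 mm across, 48 mm high, origin at the centre of its underside. Leave alone.
Not all that is in view belongs to the job. Of the things shaped like the fixture, the steel one is meant. There is more than one size of the splitter; the job needs the larger.

How it is judged (in metres and radians):
On the way:
1. the box stands upright and centred on the rail, back towards the pad, not yet touching it (contact force between splitter and fixture above 0.3 N and contact force between splitter and stop_pad below 0.2 N and x of splitter in the frame of fixture between -0.008 and 0.008 m and y of splitter in the frame of fixture between -0.085 and 0.005 m and z of splitter in the frame of fixture between 0.057 and 0.063 m and angle between splitter's own z axis and vertical below 0.1 rad), for 0.2 s.
At the end, for the whole second after the job is handed in: Through the last second the gripper still holds the box (finger force above 2 N), the box presses the stop pad with 7 to 13 N, upright and square to the fixture (each within 0.1 rad), centred on the rail within 8 mm, its underside on the rail within 3 mm, and still (contact force between splitter and stop_pad between 7 and 13 N and contact force between the fingers and splitter above 2 N and x of splitter in the frame of fixture between -0.008 and 0.008 m and z of splitter in the frame of fixture between 0.057 and 0.063 m and y of splitter in the frame of stop_pad below -0.015 m and angle between the y axis of splitter and the y axis of fixture, either way round below 0.1 rad and angle between splitter's own z axis and vertical below 0.1 rad and linear speed of splitter below 0.01 m/s); the arm keeps its last pose, push and grip.
It fails at once if the stop pad is driven to the end of its travel (y of stop_pad in the frame of fixture above 0.0492 m).
It fails at once if a bystander is disturbed (distance of any of jar, wrench, adapter from where it was at the start of the episode above 0.02 m or angle between any of jar, adapter's own z axis and vertical above 0.5 rad).
It also fails if it takes over 42 s, if anything falls off the work surface, if the arm or the gripper's body presses on something with over 40 N, if the wrist force passes 120 N, or if a joint passes its speed limit or range.

## Working session

There is one attempt and no reset: what is moved stays moved. The work goes in short steps, Python scripts to look and compute and a tool call to move; the robot and the scene stay as the last step left them, time stands still between calls to the robot, and variables do not carry over. Pictures are saved under pics/ and viewed, at most 10 in all, crops included, and the job is handed in when it is done.

Besides the shell and the picture viewer there is one more tool, called after "Call:" by a JSON object that holds its "method" and its "body", one argument or row to a line. apply_moves: Moves the arm, as the interface text tells. Its arguments: {"type":"object","properties":{"targets":{"type":"array"},"claw":{"type":"number"},"grip_force":{"type":"number"}},"required":["targets"]}

```bash
mkdir -p pics; ls; python3 - <<'E'
from station import robot, cams
import cv2
for n in("side","top"):
    im=cams.capture(n); cv2.imwrite(f"pics/{n}0.png",im[:,:,::-1]); print(n,cams.get_calibration(n))
s=robot.sense();print(s)
E
```

```text
pics
side {'fx': 436.81790048340855, 'fy': 436.81790048340855, 'cx': 311.8779114025235, 'cy': 202.45448711953628, 'k1': -0.023637483818127875, 'R': array([[ 0.89571935, -0.44442576,  0.01313705],
       [-0.33560152, -0.6951798 , -0.63568598],
       [ 0.29164784,  0.56498742, -0.77183596]]), 't': array([-498.68760583,  258.37755514,  790.4649047 ])}
top {'fx': 434.98024642317, 'fy': 434.98024642317, 'cx': 315.9146941460065, 'cy': 205.04562198468142, 'k1': -0.05493256307156081, 'R': array([[ 0.01733069, -0.99979375,  0.01058841],
       [-0.98179883, -0.01902006, -0.18896905],
       [ 0.18913147, -0.00712072, -0.98192596]]), 't': array([ -11.16224998,  573.82155767, 1098.10207046])}
{'time': 0.1, 'q': array([ 1.07792635e+00,  1.58993743e-01,  1.59807009e+00, -2.67946089e-05,
        1.38620528e+00, -2.10094092e-01]), 'joint_velocities': array([-8.20831406e-04, -1.59908628e-03, -2.22324713e-03, -7.42347062e-05,
       -4.37125984e-04,  2.66752713e-03]), 'joint_efforts': array([-7.76055094e-05, -3.86502278e+01, -3.22960103e+01,  7.03137601e-02,
        3.39180697e-02, -3.12806242e-05]), 'position': array([160.20315426, 551.67264748, 224.73116899]), 'orientation': array([-2.76229889e-04,  1.40914849e-01,  9.90021365e-01, -7.91513263e-04]), 'force': array([0.21819682, 0.18994242, 0.67283093]), 'moment': array([-0.03221408,  0.01701348, -0.00336802]), 'finger_force': 0.0, 'gripper_width': 91.65366360069096}
```

View pics/side0.png

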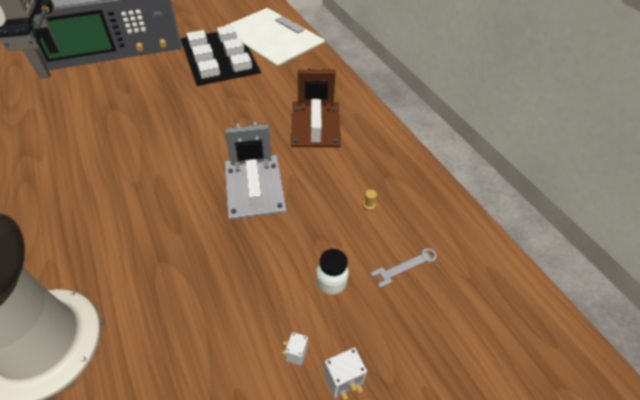

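View pics/top0.png

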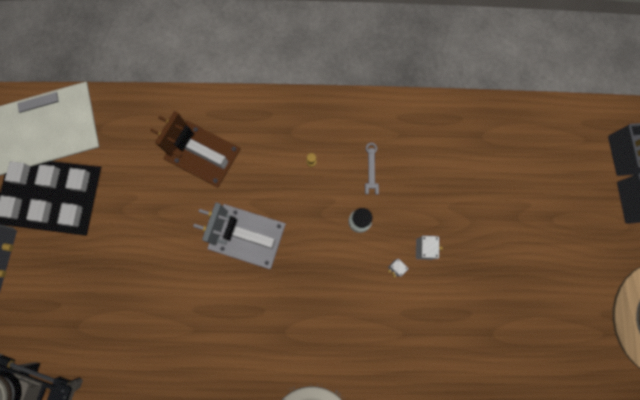

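Top view: steel fixture at (246,236), brown look-alike at (200,150). The boxes are at (429,247), the larger, and (399,268), the smaller; in the side view they are at (345,372) and (296,348). The grey fixture is the steel one, and the box at (429,247) is bigger in both views. I'll confirm both in one enlarged crop.

```bash
cat > h.py <<'E'
from station import robot, cams
import numpy as np, cv2
def cal(n):
    c=cams.get_calibration(n); return c,np.asarray(c["R"]),np.asarray(c["t"])
def ray(n,p):
    c,R,t=cal(n); d=np.array([(p[0]-c["cx"])/c["fx"],(p[1]-c["cy"])/c["fy"]]); u=d.copy()
    for _ in range(20): u=d/(1+c["k1"]*(u@u))
    return -R.T@t, R.T@np.array([u[0],u[1],1])
def onz(n,p,z):
    o,d=ray(n,p); return o+d*(z-o[2])/d[2]
def proj(n,X):
    c,R,t=cal(n); v=R@np.asarray(X,float)+t; u=v[:2]/v[2]; u=u*(1+c["k1"]*(u@u))
    return np.array([c["fx"]*u[0]+c["cx"],c["fy"]*u[1]+c["cy"]])
E
python3 - <<'E'
import cv2,numpy as np
t=cv2.imread("pics/top0.png");s=cv2.imread("pics/side0.png")
r=lambda a,x,y,w,h:cv2.resize(a[y:y+h,x:x+w],(400,300),interpolation=cv2.INTER_CUBIC)
cv2.imwrite("pics/crop1.png",np.vstack([np.hstack([r(t,380,220,80,60),r(t,190,192,100,75+5)]),np.hstack([r(s,270,325,100,75),r(s,205,120,133,100)])]))
for n,a in(("top",t),("side",s)):
    hsv=cv2.cvtColor(a,cv2.COLOR_BGR2HSV); m=((hsv[...,1]<40)&(hsv[...,2]>175)).astype(np.uint8)
    for c in cv2.findContours(m,0,cv2.CHAIN_APPROX_NONE)[0]:
        if cv2.contourArea(c)>60: print(n,cv2.contourArea(c),cv2.minAreaRect(c),cv2.boxPoints(cv2.minAreaRect(c)).round(1).tolist())
E
```

```text
top 78.5 ((399.0, 267.0), (10.0, 10.0), 90.0) [[394.0, 262.0], [404.0, 262.0], [404.0, 272.0], [394.0, 272.0]]
top 235.5 ((430.5, 246.5), (19.0, 15.0), 90.0) [[423.0, 237.0], [438.0, 237.0], [438.0, 256.0], [423.0, 256.0]]
top 209.0 ((253.3414764404297, 236.42681884765625), (37.03416061401367, 6.843739032745361), 17.650123596191406) [[234.6999969482422, 234.10000610351562], [236.6999969482422, 227.60000610351562], [272.0, 238.8000030517578], [269.8999938964844, 245.3000030517578]]
top 98.5 ((28.799999237060547, 130.40000915527344), (13.28156566619873, 15.17893123626709), 71.56504821777344) [[19.5, 126.5], [33.900001525878906, 121.69999694824219], [38.099998474121094, 134.3000030517578], [23.700000762939453, 139.10000610351562]]
top 568.5 ((76.07295227050781, 127.39390563964844), (43.33724594116211, 32.26621627807617), 79.50852966308594) [[56.29999923706055, 109.0], [88.0, 103.0999984741211], [95.9000015258789, 145.8000030517578], [64.19999694824219, 151.60000610351562]]
side 870.5 ((345.5511474609375, 366.1095275878906), (28.091676712036133, 33.770423889160156), 64.98310089111328) [[
[... 1570 characters left out ...]
159973145, 18.238800048828125), 78.69007110595703) [[191.60000610351562, 45.900001525878906], [209.5, 42.29999923706055], [211.39999389648438, 51.900001525878906], [193.5, 55.5]]
side 113.5 ((195.71621704101562, 35.297298431396484), (8.055550575256348, 17.09749412536621), 80.53767395019531) [[186.60000610351562, 32.70000076293945], [203.5, 29.899999618530273], [204.8000030517578, 37.900001525878906], [187.89999389648438, 40.70000076293945]]
side 2802.0 ((270.37725830078125, 35.992881774902344), (104.75418090820312, 50.110198974609375), 17.354022979736328) [[212.89999389648438, 44.29999923706055], [227.89999389648438, -3.5], [327.79998779296875, 27.700000762939453], [312.8999938964844, 75.5]]
```

View pics/crop1.png

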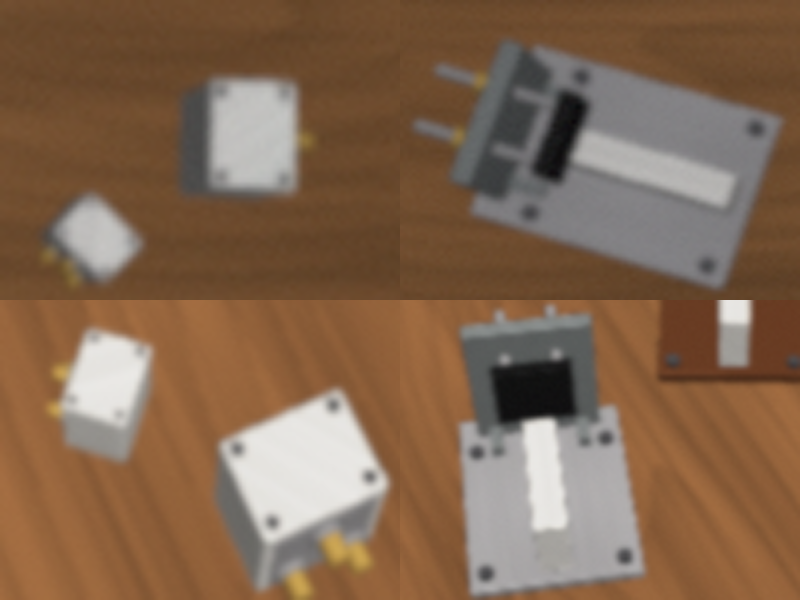

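The crop confirms it. Top-left and bottom-right show the larger box, with lid corners near top-view (422–440, 236–259) and brass ports facing right (robot -y). The grey steel fixture has its pad at the left. Next I cast these corners onto their planes.

```bash
cat >> h.py <<'E'
def rigid(model,pts):
    a=np.asarray(model,float);b=np.asarray(pts)[:,:2];ac=a-a.mean(0);bc=b-b.mean(0)
    th=np.arctan2((ac[:,0]*bc[:,1]-ac[:,1]*bc[:,0]).sum(),(ac*bc).sum())
    R=np.array([[np.cos(th),-np.sin(th)],[np.sin(th),np.cos(th)]]); t=b.mean(0)-R@a.mean(0)
    return t,th,np.linalg.norm(b-(a@R.T+t),axis=1)
E
python3 - <<'E'
from h import *
T=lambda x,y:(380+x/5,220+y/5); S=lambda x,y:(270+x/4,325+(y-300)/4)
M=[(-28,-22),(28,-22),(28,22),(-28,22)]  # front-left.. in box frame; back=+world y, box x ~ +world x
# top image: right = -y world, up = +x world
for n,P in(("top",[T(298,193),T(298,79),T(208,79),T(208,193)]),("side",[S(262,540),S(387,486),S(338,390),S(220,443)])):
    print(n,rigid(M,[onz(n,p,70) for p in P]))
T=lambda x,y:(190+(x-400)/4,192+y/3.75); S=lambda x,y:(205+(x-400)/3.008,120+(y-300)/3)
for n,B,Rl in(("top",[T(722,288),T(783,120),T(535,45),T(470,212)],[T(725,210),T(738,175),T(571,165),T(583,130)]),
  ("side",[S(470,595),S(643,575),S(612,406),S(460,425)],[S(531,527),S(567,530),S(523,420),S(556,417)])):
    b=[onz(n,p,10) for p in B]; r=[onz(n,p,60) for p in Rl]
    print(n,"base",rigid([(-65,-90),(65,-90),(65,90),(-65,90)],b))
    e=np.array(r)[:,:2]; f=(e[0]+e[1])/2; k=(e[2]+e[3])/2; d=k-f
    print("rail front mid",f,"pad end mid",k,"yaw",np.arctan2(-d[0],d[1]),"len",np.hypot(*d),"w",np.hypot(*(e[0]-e[1])))
E
```

```text
top (array([ 465.91200438, -298.93584231]), np.float64(-0.01246181921241462), array([1.25287902, 3.06970866, 1.3830497 , 2.87873669]))
side (array([ 468.19544659, -298.76656072]), np.float64(-0.05415317044621637), array([1.29803954, 0.72263997, 0.93961395, 1.64192027]))
top base (array([492.99182967, 185.45257581]), np.float64(-0.2918113008246462), array([1.29956711, 1.10782616, 0.60696642, 0.3888394 ]))
rail front mid [469.65895713 109.27134354] pad end mid [499.01050057 211.15292601] yaw -0.2804990283993141 len 106.02532692322492 w 25.56538342260959
side base (array([493.82098339, 182.76849931]), np.float64(-0.28694560819494763), array([1.23319509, 1.50732535, 2.4096796 , 2.26837266]))
rail front mid [471.51824627 108.71454782] pad end mid [506.16219034 215.95611565] yaw -0.31246342867885574 len 112.69852142067529 w 26.175281916681566
```

```bash
cat >> h.py <<'E'
from scipy.spatial.transform import Rotation as Ro
def to(p,psi):
    "normalised tool-frame shift (now-axes) and turn to TCP p, tool y at world angle psi, pointing down"
    s=robot.sense(); q=s["orientation"]; R=Ro.from_quat([q[1],q[2],q[3],q[0]])
    c,n=np.cos(psi),np.sin(psi); G=Ro.from_matrix(np.array([[-n,c,0],[c,n,0],[0,0,-1.]]).T if 0 else np.column_stack([(-n,c,0),(c,n,0),(0,0,-1)]))
    rel=R.inv()*G
    print("t",s["time"],"shift",(R.inv().apply(np.array(p)-s["position"])/100).round(3),"shift after turn",(G.inv().apply(np.array(p)-s["position"])/100).round(3),"turn",(rel.as_rotvec()/(np.pi/2)).round(4),"F",s["force"].round(2),"pos",s["position"].round(1),"w",round(s["gripper_width"],1),round(s["finger_force"],1))
E
python3 -c "
from h import *
to([467,-299,200],-.035)"
```

```text
t 0.1 shift [-5.32  -7.312  0.258] shift after turn [-8.394  3.364  0.247] turn [-1.000e-03  5.000e-04  8.423e-01] F [0.22 0.19 0.67] pos [160.2 551.7 224.7] w 91.7 0.0
```

Call:
{"method": "apply_moves", "body": {
  "targets": [
    [[0,0,0],[0,0,0.0936]],
    [[0,0,0],[0,0,0.0936]],
    [[0,0,0],[0,0,0.0936]],
    [[0,0,0],[0,0,0.0936]],
    [[0,0,0],[0,0,0.0936]],
    [[0,0,0],[0,0,0.0936]],
    [[0,0,0],[0,0,0.0936]],
    [[0,0,0],[0,0,0.0936]],
    [[0,0,0],[0,0,0.0936]],
    [[-0.39,0.15,0],[0,0,0]]
  ],
  "claw": 1
}}

```text
time: 1.1
position: [173.3, 513.9, 224.4]
orientation: [-0.0, 0.72, 0.694, -0.001]
force: [1.4, -1.4, 1.0]
gripper_width: 91.8
finger_force: 0.0
```

Call:
{"method": "apply_moves", "body": {
  "targets": [
    [[-0.4,0.16,0],[0,0,0]],
    [[-0.4,0.16,0],[0,0,0]],
    [[-0.4,0.16,0],[0,0,0]],
    [[-0.4,0.16,0],[0,0,0]],
    [[-0.4,0.16,0],[0,0,0]],
    [[-0.4,0.16,0],[0,0,0]],
    [[-0.4,0.16,0],[0,0,0]],
    [[-0.4,0.16,0],[0,0,0]],
    [[-0.4,0.16,0],[0,0,0]],
    [[-0.4,0.16,0],[0,0,0]]
  ]
}}

```text
time: 2.1
position: [319.9, 105.6, 225.4]
orientation: [0.0, 0.719, 0.695, 0.0]
force: [1.2, -0.2, -0.7]
gripper_width: 92.0
finger_force: 0.0
```

Call:
{"method": "apply_moves", "body": {
  "targets": [
    [[-0.4,0.16,0],[0,0,0]],
    [[-0.4,0.16,0],[0,0,0]],
    [[-0.4,0.16,0],[0,0,0]],
    [[-0.4,0.16,0],[0,0,0]],
    [[-0.4,0.16,0],[0,0,0]],
    [[-0.4,0.16,0],[0,0,0]],
    [[-0.4,0.16,0],[0,0,0]],
    [[-0.4,0.16,0],[0,0,0]],
    [[-0.4,0.16,0],[0,0,0]],
    [[-0.4,0.16,0],[0,0,0]]
  ]
}}

```text
time: 3.1
position: [465.8, -299.7, 225.0]
orientation: [-0.0, 0.72, 0.694, 0.0]
force: [0.8, 0.4, 0.2]
gripper_width: 92.1
finger_force: 0.0
```

```bash
python3 - <<'E'
from h import *
to([467,-299,30],-.035)
cv2.imwrite("pics/a.png",cv2.resize(cams.capture("side")[200:,220:440],None,fx=3,fy=3,interpolation=2)[:,:,::-1])
to([467,-299,30],-.035)
E
```

```text
t 3.1 shift [0.006 0.013 1.95 ] shift after turn [0.008 0.012 1.95 ] turn [-0.0004 -0.0005 -0.0004] F [0.8  0.39 0.21] pos [ 465.8 -299.7  225. ] w 92.1 0.0
t 3.15 shift [0.068 0.002 1.94 ] shift after turn [0.063 0.002 1.94 ] turn [-0.0001  0.0017 -0.0025] F [-3.88 -2.14  0.46] pos [ 466.6 -305.3  224. ] w 91.9 0.0
```

Call:
{"method": "apply_moves", "body": {
  "targets": [
    [[0,0,0.3],[0,0,0]],
    [[0,0,0.3],[0,0,0]],
    [[0,0,0.3],[0,0,0]],
    [[0,0,0.3],[0,0,0]],
    [[0,0,0],[0,0,0]],
    [[0,0,0],[0,0,0]]
  ]
}}

```text
time: 3.75
position: [465.5, -297.8, 105.7]
orientation: [-0.001, 0.719, 0.695, -0.0]
force: [-0.9, 0.1, -0.1]
gripper_width: 91.6
finger_force: 0.0
```

```bash
python3 - <<'E'
from h import *
to([467,-299,30],-.035)
cv2.imwrite("pics/b.png",cv2.resize(cams.capture("side")[200:,220:440],None,fx=3,fy=3,interpolation=2)[:,:,::-1])
E
```

```text
t 3.75 shift [-0.012  0.016  0.757] shift after turn [-0.011  0.016  0.757] turn [-0.0005 -0.0005 -0.0001] F [-0.87  0.15 -0.08] pos [ 465.5 -297.8  105.7] w 91.6 0.0
```

View pics/b.png

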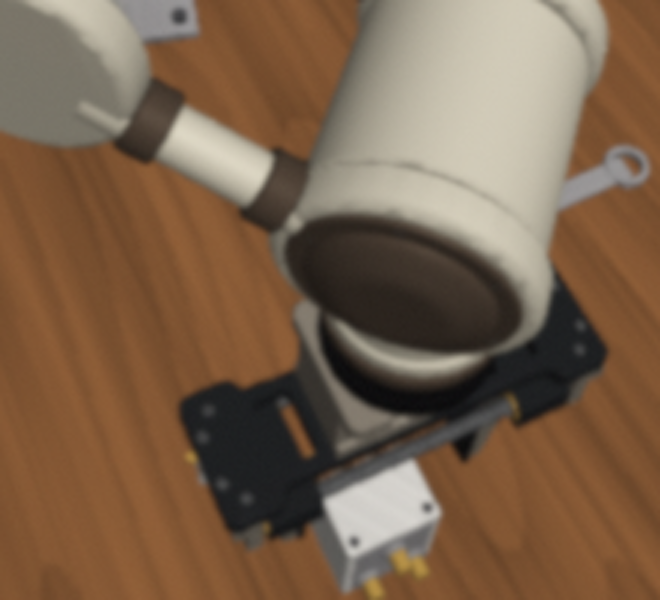

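The side crop shows the gripper squarely over the larger box, whose lid is at crop (380,510). The fingers are on either side of it and the small box is clear to the left. I descend and grip.

Call:
{"method": "apply_moves", "body": {
  "targets": [
    [[0,0.01,0.2],[0,0,0]],
    [[0,0,0.2],[0,0,0]],
    [[0,0,0.2],[0,0,0]],
    [[0,0,0.15],[0,0,0]],
    [[0,0,0],[0,0,0]]
  ]
}}

```text
time: 4.3
position: [466.3, -297.7, 29.9]
orientation: [-0.001, 0.719, 0.695, -0.0]
force: [-0.0, 0.4, 1.1]
gripper_width: 91.8
finger_force: 0.0
```

Call:
{"method": "apply_moves", "body": {
  "targets": [
    [[0,0,0],[0,0,0]],
    [[0,0,0],[0,0,0]],
    [[0,0,0],[0,0,0]],
    [[0,0,0],[0,0,0]],
    [[0,0,0],[0,0,0]],
    [[0,0,0],[0,0,0]],
    [[0,0,0],[0,0,0]],
    [[0,0,0],[0,0,0]]
  ],
  "claw": 0,
  "grip_force": 35
}}

```text
time: 5.1
position: [467.2, -298.5, 31.2]
orientation: [0.001, 0.719, 0.695, 0.0]
force: [0.6, 0.4, 5.0]
gripper_width: 55.9
finger_force: 35.0
```

Call:
{"method": "apply_moves", "body": {
  "targets": [
    [[0,0,-0.1],[0,0,0]],
    [[0,0,-0.25],[0,0,0]],
    [[0,0,-0.3],[0,0,0]],
    [[0,0,-0.3],[0,0,0]],
    [[0,0,-0.3],[0,0,0]],
    [[0,0,-0.3],[0,0,0]],
    [[0,0,-0.15],[0,0,0]],
    [[0,0,0],[0,0,0.054]],
    [[0,0,0],[0,0,0.054]],
    [[0,0,0],[0,0,0.054]]
  ]
}}

```text
time: 6.1
position: [465.8, -297.5, 199.3]
orientation: [-0.001, 0.803, 0.596, -0.0]
force: [-0.0, 0.5, -4.2]
gripper_width: 55.7
finger_force: 35.0
```

```bash
python3 -c "
from h import *
to([483.4,150.5,200],-.29)"
```

```text
t 6.1 shift [ 4.340e+00 -1.127e+00  1.000e-03] shift after turn [ 4.343 -1.112 -0.007] turn [-0.0017 -0.0008 -0.0021] F [-0.04  0.52 -4.22] pos [ 465.8 -297.5  199.3] w 55.7 35.0
```

Call:
{"method": "apply_moves", "body": {
  "targets": [
    [[0.4,-0.1,0],[0,0,0]],
    [[0.4,-0.1,0],[0,0,0]],
    [[0.4,-0.1,0],[0,0,0]],
    [[0.4,-0.1,0],[0,0,0]],
    [[0.4,-0.1,0],[0,0,0]],
    [[0.4,-0.1,0],[0,0,0]],
    [[0.4,-0.1,0],[0,0,0]],
    [[0.4,-0.1,0],[0,0,0]],
    [[0.4,-0.1,0],[0,0,0]],
    [[0.4,-0.1,0],[0,0,0]]
  ]
}}

```text
time: 7.1
position: [483.8, 115.3, 199.4]
orientation: [-0.001, 0.802, 0.598, -0.001]
force: [1.1, 0.2, -3.0]
gripper_width: 55.6
finger_force: 35.0
```

Call:
{"method": "apply_moves", "body": {
  "targets": [
    [[0.2,-0.06,0],[0,0,0]],
    [[0.1,-0.04,0],[0,0,0]],
    [[0.04,-0.02,0],[0,0,0]],
    [[0,0,0.2],[0,0,0]],
    [[0,0,0.2],[0,0,0]],
    [[0,0,0.2],[0,0,0]],
    [[0,0,0.1],[0,0,0]],
    [[0,0,0],[0,0,0]],
    [[0,0,0],[0,0,0]]
  ]
}}

```text
time: 8.0
position: [483.8, 149.2, 131.2]
orientation: [0.0, 0.802, 0.597, 0.0]
force: [-0.3, -0.2, -3.2]
gripper_width: 55.5
finger_force: 35.0
```

```bash
python3 - <<'E'
from h import *
to([483.4,150.5,91],-.29)
a=cams.capture("side")[100:240,170:330];b=cams.capture("top")[160:300,190:300]
cv2.imwrite("pics/c.png",np.hstack([cv2.resize(a,(480,420),interpolation=2),cv2.resize(b,(320,420),interpolation=2)])[:,:,::-1])
E
```

```text
t 8.0 shift [ 0.011 -0.008  0.402] shift after turn [ 0.011 -0.007  0.402] turn [ 0.0004 -0.0001 -0.0003] F [-0.35 -0.22 -3.21] pos [483.8 149.2 131.2] w 55.5 35.0
```

View pics/c.png

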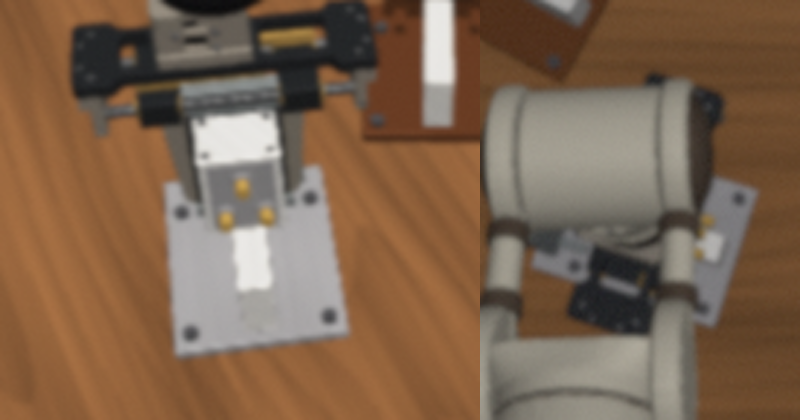

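The crop shows the box held above the rail, with its three ports towards the camera. Its front lower corners are near crop (209,222) and (277,230). The rail below has edges at about (234–270, 228) and a front end at (238–272, 291).

```bash
python3 - <<'E'
from h import *
P=lambda x,y:(170+x/3,100+y/3)
th=-.29;R=np.array([[np.cos(th),-np.sin(th)],[np.sin(th),np.cos(th)]]);O=np.array([493.4,184])
f=lambda n,p,z:(R.T@(onz(n,p,z)[:2]-O)).round(1)
for p,z in((P(209,222),100.5),(P(277,230),100.5),(P(206,160),170.5),(P(281,165),170.5),(P(193,117),170.5),(P(277,119),170.5),(P(238,291),60),(P(272,289),60),(P(233,229),60),(P(269,230),60)): print(f("side",p,z))
E
```

```text
[-24.7 -46.5]
[ 22.1 -61.8]
[-19.4 -56.8]
[ 29.2 -69.4]
[-25.5 -13.3]
[ 31.  -24.3]
[-10.7 -79. ]
[ 13.6 -81. ]
[ -9.5 -17.7]
[ 16.9 -22.9]
```

```bash
python3 - <<'E'
from h import *
a=cams.capture("side")[120:200,220:280]
cv2.imwrite("pics/d.png",cv2.resize(a,None,fx=7.5,fy=7.5,interpolation=2)[:,:,::-1])
th=-.29;R=np.array([[np.cos(th),-np.sin(th)],[np.sin(th),np.cos(th)]]);O=np.array([493.4,184])
for x,y,z in((-28,-57,100.5),(28,-57,100.5),(-28,-57,170.5),(28,-57,170.5),(-28,-13,170.5),(28,-13,170.5),(-12,-80,60),(12,-80,60)):
    print(x,y,z,((proj("side",[*(R@[x,y]+O),z])-[220,120])*7.5).round(0))
E
```

```text
-28 -57 100.5 [138. 433.]
28 -57 100.5 [337. 410.]
-28 -57 170.5 [108. 254.]
28 -57 170.5 [318. 231.]
-28 -13 170.5 [ 98. 143.]
28 -13 170.5 [303. 121.]
-12 -80 60 [216. 581.]
12 -80 60 [299. 571.]
```

View pics/d.png

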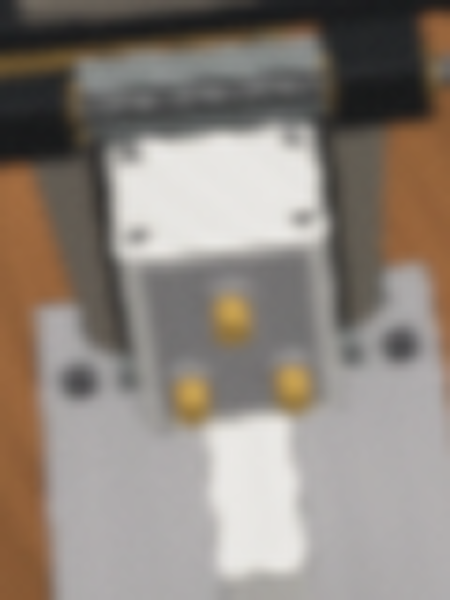

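Slopes and corners match the predicted pose, with the box front at crop (118,262)–(328,240). The box is square and about 1–2 mm to +x of the rail centre. I lower it with a small correction.

Call:
{"method": "apply_moves", "body": {
  "targets": [
    [[0,-0.015,0.1],[0,0,0]],
    [[0,0,0.1],[0,0,0]],
    [[0,0,0.1],[0,0,0]],
    [[0,0,0.05],[0,0,0]],
    [[0,0,0],[0,0,0]],
    [[0,0,0],[0,0,0]],
    [[0,0,0],[0,0,0]]
  ]
}}

```text
time: 8.85
position: [482.4, 150.2, 96.0]
orientation: [0.0, 0.802, 0.598, 0.0]
force: [-0.4, -0.2, -3.2]
gripper_width: 55.9
finger_force: 35.0
```

Call:
{"method": "apply_moves", "body": {
  "targets": [
    [[0,0,0.015],[0,0,0]],
    [[0,0,0.01],[0,0,0]],
    [[0,0,0.01],[0,0,0]],
    [[0,0,0],[0,0,0]],
    [[0,0,0],[0,0,0]]
  ]
}}

```text
time: 9.35
position: [481.9, 150.2, 92.1]
orientation: [-0.0, 0.802, 0.598, -0.0]
force: [0.3, -0.1, -3.7]
gripper_width: 55.8
finger_force: 35.0
```

Call:
{"method": "apply_moves", "body": {
  "targets": [
    [[0,0,0.01],[0,0,0]],
    [[0,0,0],[0,0,0]],
    [[0,0,0],[0,0,0]]
  ]
}}

```text
time: 9.65
position: [482.1, 150.2, 91.2]
orientation: [0.0, 0.802, 0.598, 0.0]
force: [0.1, 0.2, -2.5]
gripper_width: 55.7
finger_force: 35.0
```

Call:
{"method": "apply_moves", "body": {
  "targets": [
    [[0,0,0.01],[0,0,0]],
    [[0,0,0],[0,0,0]],
    [[0,0,0],[0,0,0]]
  ]
}}

```text
time: 9.95
position: [482.1, 150.2, 91.2]
orientation: [0.0, 0.802, 0.598, -0.0]
force: [-3.4, -0.6, 5.8]
gripper_width: 55.5
finger_force: 35.0
```

Call:
{"method": "apply_moves", "body": {
  "targets": [
    [[0,0,-0.005],[0,0,0]],
    [[0,0,0],[0,0,0]],
    [[0,0,0],[0,0,0]],
    [[0,0,0],[0,0,0]],
    [[0,0,0],[0,0,0]]
  ]
}}

```text
time: 10.45
position: [482.1, 150.2, 91.2]
orientation: [0.0, 0.802, 0.598, 0.0]
force: [-3.2, -1.1, 4.7]
gripper_width: 56.0
finger_force: 35.0
```

Call:
{"method": "apply_moves", "body": {
  "targets": [
    [[0.03,0,0],[0,0,0]],
    [[0.04,0,0],[0,0,0]],
    [[0.04,0,0],[0,0,0]],
    [[0.04,0,0],[0,0,0]],
    [[0.04,0,0],[0,0,0]],
    [[0.04,0,0],[0,0,0]],
    [[0.04,0,0],[0,0,0]],
    [[0.03,0,0],[0,0,0]],
    [[0,0,0],[0,0,0]],
    [[0,0,0],[0,0,0]]
  ]
}}

```text
time: 11.45
position: [491.4, 178.9, 91.2]
orientation: [0.001, 0.802, 0.598, 0.001]
force: [-0.8, -2.9, 4.5]
gripper_width: 55.8
finger_force: 35.0
```

```bash
cat >> h.py <<'E'
def st():
    th=-.29;R=np.array([[np.cos(th),-np.sin(th)],[np.sin(th),np.cos(th)]]);s=robot.sense()
    print("TCP in fixture",(R.T@(s["position"][:2]-[493.4,184])).round(1),"F",(R.T@s["force"][:2]).round(2),s["force"][2].round(2),"M",s["moment"].round(2),"z",s["position"][2].round(1))
E
python3 -c "
from h import *
st()"
```

```text
TCP in fixture [-0.5 -5.5] F [ 0.06 -3.06] 4.48 M [-0.66  0.29  0.06] z 91.2
```

Call:
{"method": "apply_moves", "body": {
  "targets": [
    [[0.02,0,0],[0,0,0]],
    [[0.02,0,0],[0,0,0]],
    [[0.02,0,0],[0,0,0]],
    [[0,0,0],[0,0,0]]
  ]
}}

```text
time: 11.85
position: [492.9, 184.3, 91.2]
orientation: [0.001, 0.802, 0.598, 0.0]
force: [-1.3, -4.6, 5.9]
gripper_width: 55.9
finger_force: 35.0
```

Call:
{"method": "apply_moves", "body": {
  "targets": [
    [[0.02,0,0],[0,0,0]],
    [[0.02,0,0],[0,0,0]],
    [[0,0,0],[0,0,0]]
  ]
}}

```text
time: 12.15
position: [494.0, 188.1, 91.2]
orientation: [0.001, 0.802, 0.598, 0.0]
force: [-1.8, -4.6, 6.5]
gripper_width: 55.7
finger_force: 35.0
```

Call:
{"method": "apply_moves", "body": {
  "targets": [
    [[0.02,0,0],[0,0,0]],
    [[0.02,0,0],[0,0,0]],
    [[0,0,0],[0,0,0]]
  ]
}}

```text
time: 12.45
position: [495.1, 191.6, 91.2]
orientation: [0.001, 0.802, 0.598, -0.0]
force: [-1.6, -5.5, 7.1]
gripper_width: 55.6
finger_force: 35.0
```

```bash
python3 -c "
from h import *
st()"
```

```text
TCP in fixture [-0.6  7.8] F [ 0.01 -5.71] 7.1 M [-1.16  0.47  0.06] z 91.2
```

Call:
{"method": "apply_moves", "body": {
  "targets": [
    [[0,0,-0.005],[0,0,0]],
    [[0.02,0,0],[0,0,0]],
    [[0,0,0],[0,0,0]],
    [[0,0,0],[0,0,0]]
  ]
}}

```text
time: 12.85
position: [495.5, 193.4, 91.2]
orientation: [0.001, 0.802, 0.598, -0.0]
force: [0.4, -5.8, 3.5]
gripper_width: 55.4
finger_force: 35.0
```

Call:
{"method": "apply_moves", "body": {
  "targets": [
    [[0.02,0,0],[0,0,0]],
    [[0.01,0,0],[0,0,0]],
    [[0,0,0],[0,0,0]],
    [[0,0,0],[0,0,0]]
  ]
}}

```text
time: 13.25
position: [496.2, 195.7, 91.2]
orientation: [0.001, 0.802, 0.598, -0.001]
force: [-2.5, -8.0, 4.5]
gripper_width: 56.2
finger_force: 35.0
```

```bash
python3 -c "
from h import *
st()"
```

```text
TCP in fixture [-0.7 12. ] F [-0.07 -8.37] 4.54 M [-1.43  0.34  0.1 ] z 91.2
```

Call:
{"method": "apply_moves", "body": {
  "targets": [
    [[0.02,0,0],[0,0,0]],
    [[0.02,0,0],[0,0,0]],
    [[0,0,-0.005],[0,0,0]],
    [[0,0,0],[0,0,0]],
    [[0,0,0],[0,0,0]]
  ]
}}

```text
time: 13.75
position: [497.2, 199.1, 91.2]
orientation: [0.001, 0.802, 0.598, -0.001]
force: [-0.4, -10.3, 3.3]
gripper_width: 56.0
finger_force: 35.0
```

```bash
python3 - <<'E'
from h import *
st()
a=cams.capture("side")[90:190,200:300]
st()
cv2.imwrite("pics/e.png",cv2.resize(a,None,fx=6,fy=6,interpolation=2)[:,:,::-1])
E
```

```text
TCP in fixture [-0.7 15.5] F [ 2.58 -9.94] 3.26 M [-1.65  0.16  0.09] z 91.2
TCP in fixture [-0.7 15.5] F [ 1.38 -9.25] 2.59 M [-1.67  0.18  0.07] z 91.2
```

View pics/e.png

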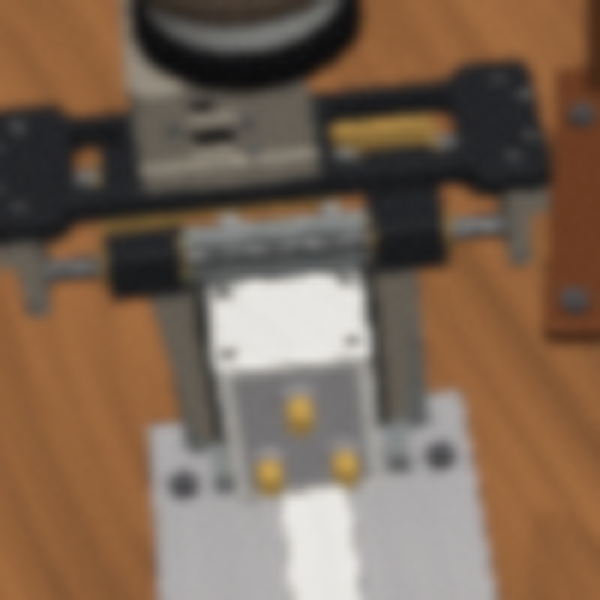

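The box is still upright, square and over the rail (lid front edge at crop (215,368)–(370,355)). Next I unload the rail a little so that friction does not mask the pad force.

Call:
{"method": "apply_moves", "body": {
  "targets": [
    [[0,0,-0.005],[0,0,0]],
    [[0,0,0],[0,0,0]],
    [[0,0,0],[0,0,0]]
  ]
}}

```text
time: 14.1
position: [497.2, 199.0, 91.2]
orientation: [0.001, 0.802, 0.598, -0.001]
force: [1.3, -9.7, -0.2]
gripper_width: 56.2
finger_force: 35.0
```

```bash
python3 - <<'E'
from h import *
for i in range(4): st(); cams.capture("side")
E
```

```text
TCP in fixture [-0.7 15.5] F [ 4.04 -8.93] -0.25 M [-1.68 -0.09  0.03] z 91.2
TCP in fixture [-0.7 15.5] F [ 3.58 -9.38] -0.5 M [-1.62 -0.15  0.01] z 91.2
TCP in fixture [-0.7 15.5] F [ 4.38 -8.51] -0.35 M [-1.63 -0.18  0.05] z 91.2
TCP in fixture [-0.7 15.5] F [ 3.42 -8.11] -0.42 M [-1.64 -0.17  0.03] z 91.3
```

Call:
{"method": "apply_moves", "body": {
  "targets": [
    [[0.015,0,0],[0,0,0]],
    [[0,0,0],[0,0,0]],
    [[0,0,0],[0,0,0]],
    [[0,0,0],[0,0,0]],
    [[0,0,0],[0,0,0]]
  ]
}}

```text
time: 14.8
position: [497.5, 200.3, 91.2]
orientation: [0.002, 0.802, 0.598, -0.001]
force: [0.1, -11.2, -0.6]
gripper_width: 55.6
finger_force: 35.0
```

```bash
python3 - <<'E'
from h import *
for i in range(6): st(); cams.capture("side")
E
```

```text
TCP in fixture [-0.7 16.7] F [  3.33 -10.72] -0.59 M [-1.79 -0.1   0.07] z 91.2
TCP in fixture [-0.7 16.7] F [  3.48 -10.52] -0.46 M [-1.75 -0.03  0.05] z 91.2
TCP in fixture [-0.7 16.8] F [  3.21 -10.17] -0.2 M [-1.74 -0.02  0.04] z 91.3
TCP in fixture [-0.7 16.8] F [  3.59 -10.31] 0.15 M [-1.73 -0.01  0.03] z 91.3
TCP in fixture [-0.7 16.7] F [ 3.21 -9.77] -0.6 M [-1.82 -0.09  0.01] z 91.2
TCP in fixture [-0.7 16.7] F [ 3.48 -9.92] -0.49 M [-1.78  0.02  0.03] z 91.3
```

Wrist push is about 10 N with rail friction of at most about 1 N. Travel agrees at roughly 12–13.5 mm, and the box is still and square. Handing in.

```bash
python3 -c "
from station import robot
print(robot.close_job())"
```

```text
the job is handed in; nothing more can be done
None
```

I handed the job in at about 15 s with the larger splitter still gripped on the steel fixture's rail, upright and square, pushing the stop pad with about 10 N (about half its travel); no verdict was returned, so I can't confirm it passed.

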